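# Slide the ringed drying tube into its holder up to the ring

### The job

Fit the drying rail: take the slim pale metal tube that has a dark ring round it and slide its ringed end into the flared sleeve of the wooden holder until the ring is level with the sleeve's mouth, neither short of it nor lost inside. Leave the tube lying level in the holder, resting in the fork, and let go of it; leave the thick plain tube where it lies.

Things in the scene. Friction and masses are not known exactly. Their poses are not given: they have to be found in the camera images.
- rail_tube: the slim pale metal tube to fit: 24 mm across, 280 mm long, 150 g, lying on the table; a dark ring 8 mm wide goes round it nearer one end. Origin at its centre (12 mm above the table), y axis along the tube, +y towards the ringed end. It hardly rolls (its underside is slightly flattened).
- tube_ring (a point): the middle of the dark ring, on the tube's axis: 80 mm from the tube's centre towards +y, 60 mm short of the ringed end. Axes as the tube's
- thick_tube: a bystander: plain pale metal tube without a ring, 44 mm across, 200 mm long, lying on the table; too thick for the sleeve. Origin at its centre, y axis along it
- holder: the wooden holder, fixed to the table: base board 76 x 330 x 12 mm, long side along its y axis. Origin at the centre of the underside, z up, +y is the direction in which the tube slides in. On it, in line: an open-topped fork at y = -145 mm and a level grey sleeve on a block from y = +55 to +155 mm; between them 194 mm of free space above the board.
- holder_mouth (a point): the centre of the sleeve's mouth as a tube resting in the holder passes it: holder x = 0, y = +55 mm, z = 55 mm (the resting tube's axis). Axes as the holder's, +y into the sleeve. Sleeve: open at both ends, 100 mm long, bore 32 mm with its floor at z = 43 mm, mouth flared to about 49 mm over the first 20 mm; its rim reaches z = 88 mm
- holder_fork (a point): the middle of the fork, at the height of a resting tube's axis: holder x = 0, y = -145 mm, z = 55 mm. Axes as the holder's. Fork: 12 mm thick along y, floor at z = 43 mm (as the bore's), prongs leaning outwards, 33 mm apart at the floor and 55 mm at their tops, z = 70 mm

How it is judged:
At the end, for the whole second after the job is handed in: Ringed end of the slim tube in the sleeve, ring middle within 12 mm of the mouth's plane (18 mm of holder_mouth), the rest on the fork's side and resting in the fork (tube centre 45 to 63 mm above the table), along the holder within 10 degrees, at rest and released (y of tube_ring in the frame of holder_mouth between -0.012 and 0.012 m and distance between tube_ring and holder_mouth below 0.018 m and y of rail_tube in the frame of holder_mouth below 0 m and angle between the y axis of rail_tube and the y axis of holder, either way round below 0.175 rad and height (world z) of rail_tube between 0.045 and 0.063 m and linear speed of rail_tube below 0.02 m/s); the robot touches nothing.
It fails at once if the thick plain tube is shifted by more than 40 mm (distance of thick_tube from where it was at the start of the episode above 0.04 m).
It also fails if it takes over 45 s, if anything falls off the work surface, if the arm or the gripper's body presses on something with over 40 N, if the wrist force passes 120 N, or if a joint passes its speed limit or range.

### The arm

A 6-joint arm with a two-finger parallel gripper is mounted at the origin on the work surface; the furniture and walls round the work are solid. World frame = base frame: x ahead of the robot, y to its left, z up, the work surface at z = 0. Lengths are in m, angles in rad, forces in N, time in s.
With the tool pointing down it reaches from about 0.4 to 0.825 m from the base axis. Payload 7 kg.
Tool frame: the origin (TCP) lies between the finger pads; the fingertips stand 22 mm ahead of it and the grasp point (between the pads) lies 3 mm ahead of it (arm.tip_reach is the distance from the TCP to the fingertips, in m); z points along the fingers, y is the line along which they close (so a half turn about z gives the same grasp; the last joint's range is limited). The gripper opens to 88 mm and grips with 3 to 60 N. Pads are 19 mm wide; open, the fingers measure 130 mm over their backs; the gripper's body (78 mm by 193 mm) begins 47 mm behind the grasp point.
Start: joints at [1.404, 0.359, 0.012, 0, -1.224, -0.288], TCP at [0.297, 0.606, 0.249] pointing down, gripper open.
Joint ranges: [-3.07, 3.07], [-1.43, 2.12], [-1.02, 1.25], [-3.03, 1.67], [-3.05, -0], [-3.03, 3.03]. Speed limits (rad/s): [2.39, 2.39, 3.01, 3.14, 3.14, 3.14].

### API

Orientations are given as [roll, pitch, yaw] about the fixed x, y, z axes, in that order (R = Rz(yaw) Ry(pitch) Rx(roll)).
In Python, from station import arm, viewer gives the robot as it stands. The module is installed in compiled form; this text tells all that it offers.
- The arm moves only by the tool apply_moves, never from a script. Its argument "commands" is a list that holds one entry, the list of rows, each a list of 5 numbers: the closure, from -1 (fully open) to 1 (shut), then the shift along the world's x, y, z as a fraction of full scale, then the turn about the world's z as a fraction of full scale. In form: [[[fingers, tx, ty, tz, yaw], ...]]. A call has 1 to 12 rows; each row shifts and turns the commanded pose from where the row before left it; what a row does not reach is not made up. Full scale, the value 1, is 20 cm for a shift and pi rad for a turn. A row lasts 1/10 s, in which the tool goes at most 50 mm and 8.59 degrees, less where a joint would pass 70% of its speed; a pose out of reach is approached as far as the arm can. A call with a number of a shift or a turn outside -1 to 1 is refused whole. A call with a gripper value outside its range is refused whole. The fingers move at their own pace and stop on an object; "force" is the grip in N (left out, the last holds). Time passes only in rows, so rows that do not move let the fingers close. It gives the time, the measured TCP pose, the force, the opening and the grip force at its end, in the units of the state.
- arm.get_state(): the state, without advancing time (a new reading comes with each control period).
- viewer.grab_frame(name): name is "scene" or "top" or "wrist"; returns a dict with "image" (480x640x3 uint8, blue, green, red), "mtx" (3x3 intrinsics, pixels), "rvec" (rotation vector, rad) and "tvec" (3), from world to camera coordinates, as OpenCV has them. Camera axes: x right, y down, z forward; pixel columns grow to the right and rows downward; lengths in m; the calibration is good to about 2 mm. The wrist camera is an equidistant fisheye: a pixel r from the principal point sees the ray r / f radians off the axis. A picture is of the moment at which its call begins. There is no depth.
- arm.job_done(): hands the job in; it is judged then, once.
The state is a dict: "t": time; "q": joint angles; "qd": joint speeds; "joint_efforts": joint torques, N m; "eef_pos": TCP position; "ee_rot": TCP orientation; "force": force on the tool from outside, world axes, zero at the start; "moment": the same for the moment, N m; "width": finger opening in m; "gripper_force": force on a finger pad.
Only numpy, scipy, OpenCV 4.12 (cv2) and the standard library are available. Lean on these libraries where they do the work, as an engineer would, in place of code of your own. Each camera call takes 0.05 s, during which the arm holds its last target. There are 200 camera calls.

## Working session

There is one attempt and no reset: what is moved stays moved. The work goes in short steps, Python scripts to look and compute and a tool call to move; the robot and the scene stay as the last step left them, time stands still between calls to the robot, and variables do not carry over. Pictures are saved under pics/ and viewed, at most 10 in all, crops included, and the job is handed in when it is done.

Besides the shell and the picture viewer there is one more tool, called after ">>>" as name(argument=value, ...) on one line, values as JSON. apply_moves: Moves the arm, as the interface text tells. Shift numbers are shares of 20 cm and turn numbers shares of pi rad, none past 1 either way. Its arguments: {"type":"object","properties":{"commands":{"type":"array","items":{"type":"array","items":{"type":"array","items":{"type":"number"}}}},"force":{"type":"number"}},"required":["commands"]}

```bash
mkdir -p pics; python3 - <<'E'
from station import arm, viewer
import cv2,pickle,numpy as np
d={n:viewer.grab_frame(n) for n in("top","scene")}
pickle.dump(d,open("f0.pkl","wb"))
for n in d: cv2.imwrite(f"pics/{n}0.png",d[n]["image"])
for n in d:
  R=cv2.Rodrigues(d[n]["rvec"])[0];print(n,(-R.T@np.ravel(d[n]["tvec"])).round(3))
s=arm.get_state();print(s["eef_pos"],s["ee_rot"],s["width"],s["t"],arm.tip_reach)
E
```

```text
top [0.429 0.026 1.032]
scene [0.912 0.57  1.196]
[0.29634891 0.60602693 0.24771263] [ 3.14011455e+00 -1.42572106e-04 -4.54867065e-01] 0.08765851780549917 0.1 0.022
```

View pics/top0.png

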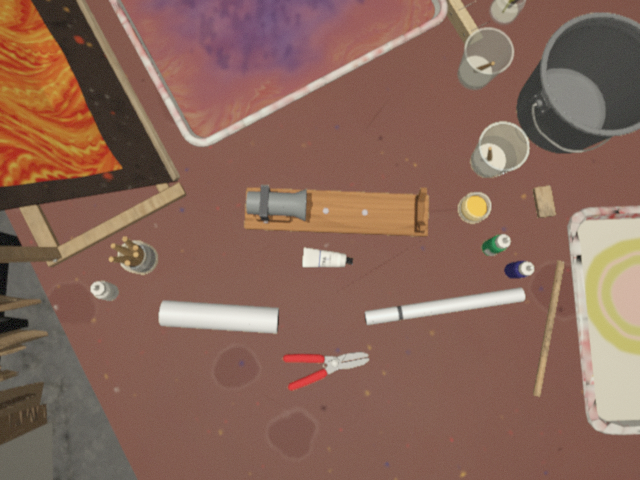

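View pics/scene0.png

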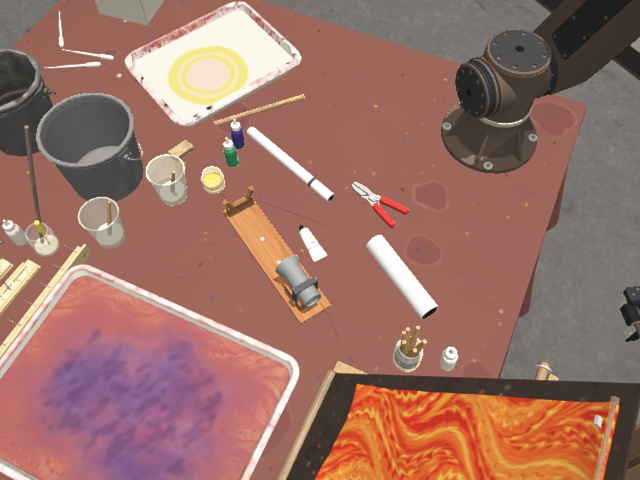

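The top view shows the ringed tube from (365,318) to (525,295), with its ring at (401,312). The holder board spans columns 245–428, with the sleeve mouth at about (308,205) and the fork at about (423,213). The thick tube is at (219,317). The scene view agrees, with the ring at about (316,187).

```bash
cat > h.py <<'E'
import cv2,numpy as np
def cam(f): 
    R=cv2.Rodrigues(np.float64(f["rvec"]))[0];t=np.ravel(f["tvec"]);return R,-R.T@t
def ray(f,p,fish=False):
    R,c=cam(f);K=np.float64(f["mtx"]);v=(np.float64(p)-K[:2,2])/[K[0,0],K[1,1]]
    if fish:
        r=np.linalg.norm(v)+1e-12;d=np.r_[v/r*np.sin(r),np.cos(r)]
    else: d=np.r_[v,1]
    d=R.T@d;return c,d/np.linalg.norm(d)
def plane(f,p,z,fish=False):
    c,d=ray(f,p,fish);return c+d*(z-c[2])/d[2]
def tri(a,b):
    (c1,d1),(c2,d2)=a,b;s=np.linalg.lstsq(np.c_[d1,-d2],c2-c1,rcond=None)[0]
    p,q=c1+s[0]*d1,c2+s[1]*d2;return (p+q)/2,np.linalg.norm(p-q)
def comps(m,amin):
    n,l,st,ce=cv2.connectedComponentsWithStats(m.astype(np.uint8));return [(l==i) for i in range(1,n) if st[i,4]>amin]
def ends(m):
    y,x=np.nonzero(m);P=np.c_[x,y].astype(float);c=P.mean(0);u=np.linalg.svd(P-c,full_matrices=False)[2][0]
    s=(P-c)@u;c+=0;return c+u*(s.min()-.5),c+u*(s.max()+.5)
E
python3 - <<'E'
import pickle;from h import *
d=pickle.load(open("f0.pkl","rb"))
def white(n,box):
    im=d[n]["image"];h=cv2.cvtColor(im,cv2.COLOR_BGR2HSV);m=(h[...,1]<60)&(h[...,2]>125)
    k=np.zeros_like(m);x0,y0,x1,y1=box;k[y0:y1,x0:x1]=1;return m&k
def tube(n,box):
    C=sorted(comps(white(n,box),30),key=lambda c:-c.sum())[:2]
    L,S=ends(C[0]),ends(C[1]);print(n,np.round(L,1).tolist(),np.round(S,1).tolist(),[c.sum() for c in C])
    i,j=min(((i,j) for i in(0,1) for j in (0,1)),key=lambda q:np.linalg.norm(L[q[0]]-S[q[1]]))
    return L[1-i],(L[i]+S[j])/2,S[1-j]
T=tube("top",(345,280,530,335));S=tube("scene",(240,120,340,205))
for nm,a,b in zip(("tail","ring","tip"),T,S):
    print(nm,a.round(1),b.round(1),*[np.round(x,4) for x in tri(ray(d["top"],a),ray(d["scene"],b))],plane(d["top"],a,.012).round(4))
# wood board
im=d["top"]["image"];h=cv2.cvtColor(im,cv2.COLOR_BGR2HSV);print(h[225,330],h[195,350],h[300,330],h[207,290])
m=(h[...,0]>8)&(h[...,0]<22)&(h[...,1]>110)&(h[...,2]>90);k=np.zeros_like(m);k[170:250,235:440]=1
c=max(comps(m&k,200),key=lambda c:c.sum());r=cv2.minAreaRect(np.argwhere(c)[:,::-1].astype(np.float32));print(r)
Q=cv2.boxPoints(r);W=np.array([plane(d["top"],q,.012) for q in Q]);print(W.round(4).tolist(),[np.linalg.norm(W[i]-W[i-1]).round(4) for i in range(4)])
b=[cv2.resize(im[170:340,235:535],None,fx=2.6,fy=2.6,interpolation=cv2.INTER_CUBIC)]
cv2.imwrite("pics/c1.png",b[0])
s=d["scene"]["image"][175:330,210:340];cv2.imwrite("pics/c2.png",cv2.resize(s,None,fx=3.8,fy=3.8,interpolation=cv2.INTER_CUBIC))
E
```

```text
top [[525.3, 293.4], [400.8, 312.3]] [[399.3, 312.6], [364.2, 317.8]] [np.int64(1818), np.int64(499)]Traceback (most recent call last):
  File "<stdin>", line 11, in <module>
  File "<stdin>", line 8, in tube
IndexError: list index out of range
```

```bash
cat > m.py <<'E'
import pickle;from h import *
d=pickle.load(open("f0.pkl","rb"))
def tube(n,box):
    im=d[n]["image"];h=cv2.cvtColor(im,cv2.COLOR_BGR2HSV);m=(h[...,1]<70)&(h[...,2]>110)
    k=np.zeros_like(m);x0,y0,x1,y1=box;k[y0:y1,x0:x1]=1;m&=k
    m=cv2.morphologyEx(m.astype(np.uint8),cv2.MORPH_CLOSE,np.ones((9,9)))
    c=max(comps(m,30),key=lambda c:c.sum());a,b=ends(c)
    N=400;t=np.linspace(.03,.97,N);P=a+(b-a)*t[:,None];g=cv2.cvtColor(im,cv2.COLOR_BGR2GRAY).astype(np.float32)
    v=cv2.remap(g,P[:,0].astype(np.float32).reshape(1,-1),P[:,1].astype(np.float32).reshape(1,-1),1)[0]
    w=np.clip(np.median(v)-40-v,0,None);ring=(P*w[:,None]).sum(0)/w.sum()
    if np.linalg.norm(a-ring)<np.linalg.norm(b-ring):a,b=b,a
    return a,ring,b
T=tube("top",(345,280,530,335));S=tube("scene",(240,120,340,205))
for nm,a,b in zip(("tail","ring","tip"),T,S):
    print(nm,a.round(1),b.round(1),*[np.round(x,4) for x in tri(ray(d["top"],a),ray(d["scene"],b))],plane(d["top"],a,.012).round(4))
im=d["top"]["image"];h=cv2.cvtColor(im,cv2.COLOR_BGR2HSV);print(h[225,330],h[195,350],h[300,330],h[207,290])
m=(h[...,0]>8)&(h[...,0]<22)&(h[...,1]>110)&(h[...,2]>90);k=np.zeros_like(m);k[170:250,235:440]=1
c=max(comps(m&k,200),key=lambda c:c.sum());r=cv2.minAreaRect(np.argwhere(c)[:,::-1].astype(np.float32));print(r)
Q=cv2.boxPoints(r);W=np.array([plane(d["top"],q,.012) for q in Q]);print(W.round(4).tolist(),[np.linalg.norm(W[i]-W[i-1]).round(4) for i in range(4)])
cv2.imwrite("pics/c1.png",cv2.resize(im[180:245,235:440],None,fx=3.9,fy=3.9,interpolation=cv2.INTER_CUBIC))
s=d["scene"]["image"][175:330,210:340];cv2.imwrite("pics/c2.png",cv2.resize(s,None,fx=3.8,fy=3.8,interpolation=cv2.INTER_CUBIC))
E
python3 m.py
```

```text
tail [525.4 293.5] [332.4 197.9] [ 0.4339 -0.2301 -0.0305] 0.27 [ 0.4775 -0.3506  0.012 ]
ring [400.  312.5] [264.3 143.1] [ 0.4851 -0.136   0.1741] 0.1112 [ 0.4409 -0.1288  0.012 ]
tip [364.1 318. ] [239.9 123.4] [ 0.514  -0.0813  0.3224] 0.1886 [ 0.4306 -0.0658  0.012 ]
[ 15 140 173] [ 15 140 179] [  7  90 136] [ 45   7 154]
((336.5, 211.5), (49.0, 185.0), 90.0)
[[0.6613, 0.1517, 0.012], [0.6669, -0.1823, 0.012], [0.5774, -0.1813, 0.012], [0.5721, 0.1488, 0.012]] [np.float64(0.0892), np.float64(0.334), np.float64(0.0895), np.float64(0.3302)]
```

View pics/c1.png

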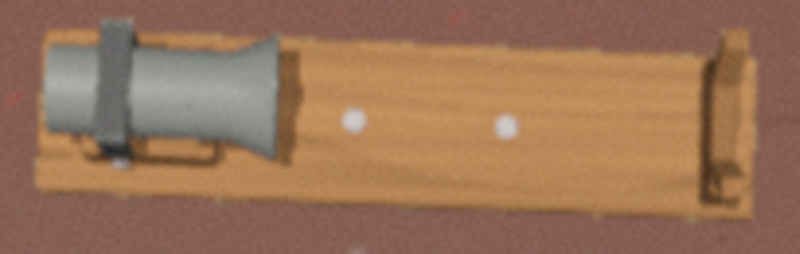

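View pics/c2.png

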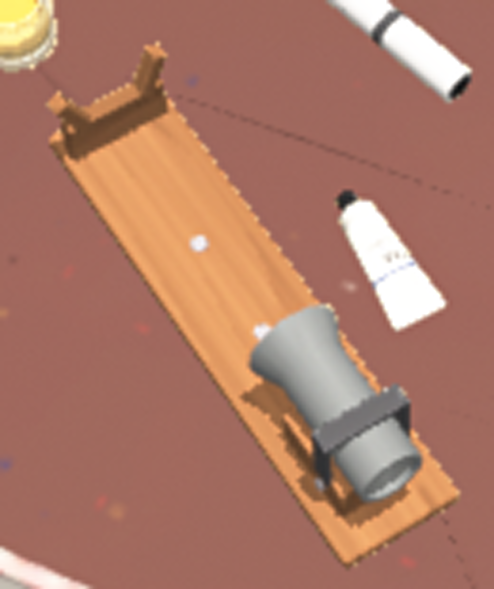

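The crops give board corners in the top view of about (247.3,188.2), (244.5,228.7) and (429.1,194.6). The matching scene corners are (302.1,323.2), (331.1,304.7) and (223.2,212.6). The ring in the scene view is at (311.3,181.6). The board is turned about 2° in the image.

```bash
python3 - <<'E'
import pickle;from h import *
d=pickle.load(open("f0.pkl","rb"));t,s=d["top"],d["scene"]
for n,a,b in [("ring",(400,312.5),(311.3,181.6)),("tip",(364.1,318),(330.8,196.6)),("SL+x",(247.3,188.2),(302.1,323.2)),("SL-x",(244.5,228.7),(331.1,304.7)),("FK+x",(429.1,194.6),(223.2,212.6))]:
    print(n,*[np.round(x,4) for x in tri(ray(t,a),ray(s,b))])
C=[plane(t,p,.012)[:2] for p in [(247.3,188.2),(244.5,228.7),(427.8,235.9),(429.1,194.6)]]
C=np.array(C);print(C.round(4).tolist(),[np.linalg.norm(C[i]-C[i-1]).round(4) for i in range(4)])
o=C.mean(0);u=(C[0]+C[1]-C[2]-C[3]);u/=np.linalg.norm(u);print("origin",o,"u",u,"yawoff deg",np.degrees(np.arctan2(-u[0],u[1])))
print("mouth",o+.055*u,"by image",plane(t,(306,205),.06),"fork",o-.145*u)
ring=plane(t,(400,312.5),.012)[:2];tail,tip=plane(t,(525.4,293.5),.012)[:2],plane(t,(364.1,318),.012)[:2]
v=tip-tail;print("len",np.linalg.norm(v),"tip-ring",np.linalg.norm(tip-ring));v/=np.linalg.norm(v);print("centre",ring-.08*v,(tip+tail)/2,"angle",np.degrees(np.arctan2(-v[0],v[1])))
E
```

```text
ring [ 0.4408 -0.1284  0.0129] 0.0005
tip [ 0.4304 -0.0651  0.0182] 0.0004
SL+x [0.6587 0.1478 0.0066] 0.0045
SL-x [0.5851 0.1497 0.0074] 0.0023
FK+x [ 0.6524 -0.1817  0.0031] 0.0066
[[0.6592, 0.1457], [0.5853, 0.1484], [0.5775, -0.1791], [0.6528, -0.1823]] [np.float64(0.328), np.float64(0.0739), np.float64(0.3276), np.float64(0.0754)]
origin [ 0.61870439 -0.016859  ] u [0.02148968 0.99976907] yawoff deg -1.2313627572406705
mouth [0.61988632 0.0381283 ] by image [0.62065289 0.0387475  0.06      ] fork [ 0.61558839 -0.16182552]
len 0.28866972992297324 tip-ring 0.0638465652400109
centre [ 0.45401158 -0.20767783] [ 0.45401134 -0.20817283] angle 9.372005318416628
```

>>> apply_moves(commands=[[[-1,0.1,-0.22,0,-0.03],[-1,0.1,-0.22,0,-0.03],[-1,0.1,-0.22,0,-0.03],[-1,0.1,-0.22,0,-0.03],[-1,0.1,-0.22,0,-0.03],[-1,0.1,-0.22,0,-0.03],[-1,0.1,-0.22,0,-0.03],[-1,0.1,-0.22,0,-0.03],[-1,0,-0.22,0,-0.03],[-1,0,-0.22,0,-0.03],[-1,0,-0.22,0,0],[-1,0,-0.22,0,0]]], force=30)

```text
t: 1.3
eef_pos: [0.456, 0.0765, 0.2485]
ee_rot: [3.141, 0.0, -1.397]
force: [1.0, -1.0, -0.0]
width: 0.0877
gripper_force: 0.0
```

>>> apply_moves(commands=[[[-1,0,-0.2,-0.07,0],[-1,0,-0.2,-0.07,0],[-1,0,-0.2,-0.07,0],[-1,0,-0.2,-0.07,0],[-1,0,-0.2,-0.07,0],[-1,0,-0.2,-0.07,0],[-1,0,-0.2,-0.07,0],[-1,0,0,0,0]]])

```text
t: 2.1
eef_pos: [0.4546, -0.2049, 0.1482]
ee_rot: [3.137, 0.001, -1.402]
force: [-0.4, 0.4, -0.9]
width: 0.0875
gripper_force: 0.0
```

```bash
python3 - <<'E'
from station import arm, viewer
import cv2
f=viewer.grab_frame("wrist");cv2.imwrite("pics/w1.png",f["image"])
import pickle;pickle.dump(f,open("w1.pkl","wb"))
s=arm.get_state();print(s["eef_pos"],s["ee_rot"],f["mtx"])
from h import *;print(cam(f)[1])
R,c=cam(f);K=f["mtx"]
def proj(P):
    v=R@(np.array(P)-c);a=np.arctan2(np.hypot(v[0],v[1]),v[2]);return K[:2,2]+K[0,0]*a*v[:2]/np.hypot(v[0],v[1])
for P in [(.4409,-.1288,.012),(.4775,-.3506,.012),(.4306,-.0658,.012),(.454,-.208,.012)]:print(proj(P).round(1))
E
```

```text
[ 0.45517497 -0.2035355   0.1490671 ] [ 3.13847016e+00  7.83877020e-04 -1.40151070e+00] [[371.64829954   0.         315.56636506]
 [  0.         371.64829954 235.87769081]
 [  0.           0.           1.        ]]
[ 0.46945907 -0.28518239  0.28425959]
[316.1 319. ]
[318.   34.4]
[315.6 377.5]
[316.8 227.1]
```

View pics/w1.png

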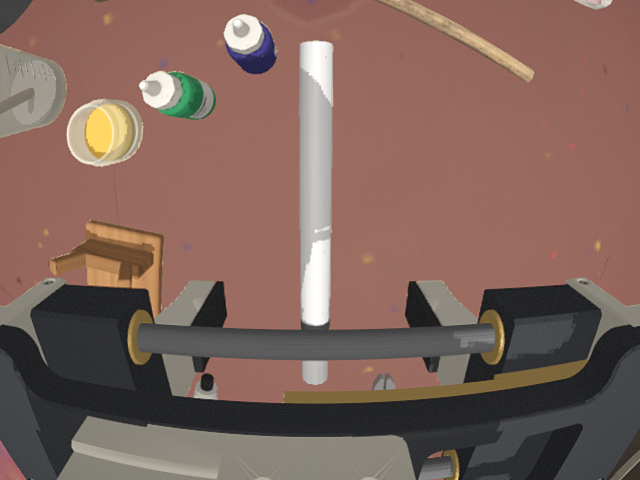

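The wrist view shows the tube upright and centred between the fingers at column ~316. Its ring is at (315,322), against a predicted (316,319). I'll descend and grip.

>>> apply_moves(commands=[[[-1,0,-0.02,-0.15,0],[-1,0,0,-0.15,0],[-1,0,0,-0.15,0],[-1,0,0,-0.12,0],[-1,0,0,-0.05,0],[-1,0,0,0,0],[0,0,0,0,0],[1,0,0,0,0],[1,0,0,0,0],[1,0,0,0,0],[1,0,0,0,0],[1,0,0,0,0]]], force=30)

```text
t: 3.35
eef_pos: [0.4566, -0.2057, 0.0268]
ee_rot: [-3.141, -0.0, -1.397]
force: [0.1, 0.5, -0.2]
width: 0.0452
gripper_force: 0.0
```

>>> apply_moves(commands=[[[1,0,0,0,0],[1,0,0,0,0],[1,0,0,0,0],[1,0,0,0,0],[1,0,0,0,0],[1,0,0,0,0]]])

```text
t: 3.95
eef_pos: [0.4563, -0.2056, 0.0265]
ee_rot: [3.141, 0.0, -1.397]
force: [-0.1, -0.7, 0.7]
width: 0.0236
gripper_force: 30.0
```

```bash
python3 - <<'E'
import pickle;from h import *
d=pickle.load(open("f0.pkl","rb"));t,s=d["top"],d["scene"];w=pickle.load(open("w1.pkl","rb"))
def yel(im,b):
    h=cv2.cvtColor(im,cv2.COLOR_BGR2HSV);m=(h[...,0]>18)&(h[...,0]<32)&(h[...,1]>150)&(h[...,2]>120);k=np.zeros_like(m);k[b[1]:b[3],b[0]:b[2]]=1
    c=max(comps(m&k,20),key=lambda c:c.sum());return np.argwhere(c)[:,::-1]
A=yel(t["image"],(450,185,500,230));B=yel(s["image"],(195,160,230,200));C=yel(w["image"],(60,90,150,170))
a,b,c=[x.mean(0) for x in(A,B,C)];print(a,b,c,np.ptp(A,axis=0))
print(tri(ray(t,a),ray(s,b)),tri(ray(t,a),ray(w,c,True)))
# rim outline: wrist rim centre ~ (105,132), top rim ~ (474,208), scene rim~(213,178)
print(tri(ray(t,(474.5,207.5)),ray(w,(105,131),True)))
for z in(0.,.03,.05):print(z,[plane(t,(x,208),z).round(3).tolist() for x in(457,491)],[plane(t,(474,y),z).round(3).tolist() for y in(193,223)])
cv2.imwrite("pics/c3.png",np.hstack([cv2.resize(i,(390,390),interpolation=cv2.INTER_CUBIC) for i in (s["image"][155:205,188:238],w["image"][85:175,60:150])]))
E
```

```text
Traceback (most recent call last):
ValueError: max() iterable argument is empty
```

```bash
python3 - <<'E'
import pickle;from h import *
d=pickle.load(open("f0.pkl","rb"));t,s=d["top"],d["scene"];w=pickle.load(open("w1.pkl","rb"))
for z in(0.,.03,.05):print(z,[plane(t,(x,208),z).round(3).tolist() for x in(457,491)],[plane(t,(474,y),z).round(3).tolist() for y in(193,223)])
print(tri(ray(t,(474,208)),ray(s,(213,180))),tri(ray(t,(474,208)),ray(w,(105,131),True)))
cv2.imwrite("pics/c3.png",np.hstack([cv2.resize(i,(260,260),interpolation=cv2.INTER_CUBIC) for i in (t["image"][183:233,449:499],s["image"][155:205,188:238],w["image"][85:175,60:150])]))
E
```

```text
0.0 [[0.631, -0.235, 0.0], [0.632, -0.297, 0.0]] [[0.66, -0.267, 0.0], [0.604, -0.266, 0.0]]
0.03 [[0.626, -0.228, 0.03], [0.627, -0.288, 0.03]] [[0.653, -0.259, 0.03], [0.599, -0.257, 0.03]]
0.05 [[0.622, -0.223, 0.05], [0.623, -0.282, 0.05]] [[0.649, -0.253, 0.05], [0.596, -0.252, 0.05]]
(array([ 0.62764472, -0.26041046,  0.0191971 ]), np.float64(0.0014498603941677781)) (array([ 0.62789209, -0.26039425,  0.02360002]), np.float64(0.001688564699149297))
```

View pics/c3.png

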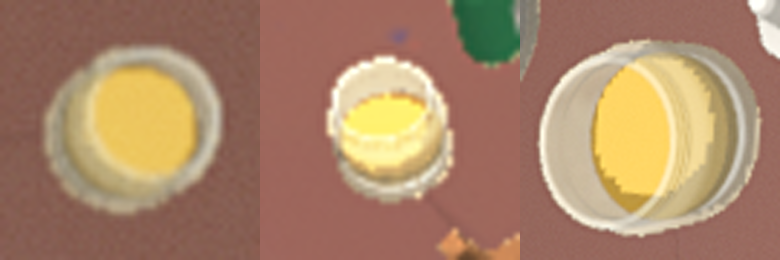

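The pot's rim circle lies at about (478.4,205.1) in the top view, (212,173.3) in the scene view and (90.5,132.8) in the wrist view.

```bash
python3 - <<'E'
import pickle;from h import *
d=pickle.load(open("f0.pkl","rb"));t,s=d["top"],d["scene"];w=pickle.load(open("w1.pkl","rb"))
print(tri(ray(t,(478.4,205.1)),ray(s,(212,173.3))),tri(ray(t,(478.4,205.1)),ray(w,(90.5,132.8),True)))
E
```

```text
(array([ 0.62700646, -0.25993428,  0.0459488 ]), np.float64(0.0032481299413228697)) (array([ 0.62802959, -0.26103112,  0.04586377]), np.float64(0.00047340460108600293))
```

The pot's rim is at z ≈ 46 mm and sits under the tube's tail at pre-insert. I'll enter high, with the tube axis at about 66 mm, and descend while sliding in.

>>> apply_moves(commands=[[[1,0,0,0.1,0],[1,0,0,0.15,0],[1,0,0,0.15,0],[1,0.1,0.07,0.1,0],[1,0.14,0.08,0,-0.015],[1,0.14,0.08,0,-0.015],[1,0.14,0.08,0,-0.015],[1,0.14,0.08,0,-0.015],[1,0.1,0.07,0,0],[1,0.04,0.03,0,0],[1,0,0,0,0],[1,0,0,0,0]]])

```text
t: 5.15
eef_pos: [0.6156, -0.1078, 0.1261]
ee_rot: [3.14, 0.0, -1.586]
force: [0.2, -0.2, -0.1]
width: 0.0237
gripper_force: 30.0
```

```bash
python3 - <<'E'
from station import arm, viewer
import pickle,cv2
d={n:viewer.grab_frame(n) for n in("top","scene","wrist")};pickle.dump(d,open("f1.pkl","wb"))
s=arm.get_state();print(s["eef_pos"],s["ee_rot"],s["width"])
S=d["scene"]["image"][140:320,190:350];T=d["top"]["image"][150:270,230:530]
a=cv2.resize(d["wrist"]["image"],(400,300));b=cv2.resize(S,(267,300));c=cv2.resize(T,(667,267))
o=np=__import__("numpy").zeros((570,670,3),"uint8");o[:300,:400]=a;o[:300,400:667]=b;o[302:569,:667]=c
cv2.imwrite("pics/c4.png",o)
E
```

```text
[ 0.61570594 -0.10820148  0.1267188 ] [ 3.14145179e+00  6.99502629e-05 -1.58637800e+00] 0.024122743208250492
```

View pics/c4.png

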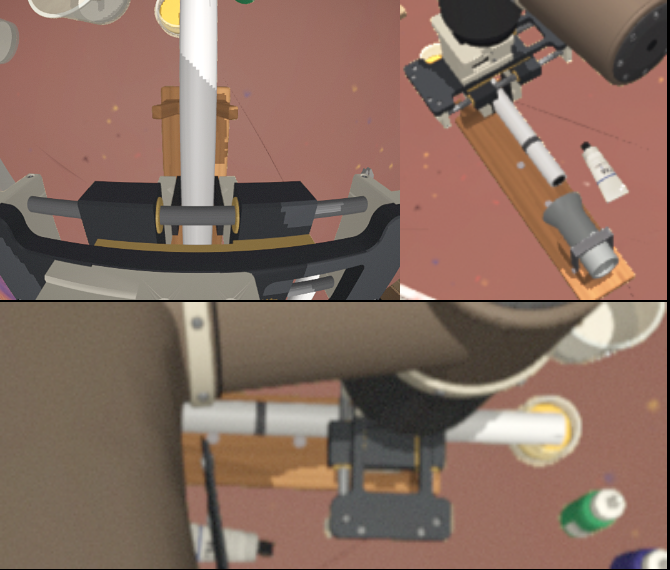

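The composite shows the tube held level. Its ring is at top (347.4,202.1) and scene (269.1,225.8), and its tip is just ahead of the mouth.

```bash
python3 - <<'E'
import pickle;from h import *
d=pickle.load(open("f1.pkl","rb"));t,s=d["top"],d["scene"]
print("ring",tri(ray(t,(347.4,202.1)),ray(s,(269.1,225.8))))
r=plane(t,(347.4,202.1),.1115);ta=plane(t,(484.6,206.6),.1115);print(r,ta,np.linalg.norm(r-ta),np.degrees(np.arctan2(r[0]-ta[0],r[1]-ta[1])))
u=np.array([.0215,.9998]);n=np.array([.9998,-.0215]);m=np.array([.6199,.0381])
print("ring rel mouth: along",(r[:2]-m)@u,"lateral",(r[:2]-m)@n,"fork lateral tail",(ta[:2]-m)@n)
print("pred ring",np.array([.6157,-.1082])+.078*u)
E
```

```text
ring (array([ 0.61519384, -0.02826046,  0.11404579]), np.float64(0.0018487046904528764))
[ 0.61639842 -0.02905418  0.1115    ] [ 0.61262595 -0.25218535  0.1115    ] 0.22316306224259458 0.9686053741460209
ring rel mouth: along -0.067216028808241 lateral -0.002057062086893282 fork lateral tail -0.0010314579843611763
pred ring [ 0.617377  -0.0302156]
```

>>> apply_moves(commands=[[[1,0.01,0,-0.08,0],[1,0,0,-0.08,0],[1,0,0,-0.05,0],[1,0,0,-0.02,0],[1,0,0,0,0]]])

```text
t: 5.8
eef_pos: [0.6181, -0.1079, 0.0803]
ee_rot: [3.141, -0.0, -1.586]
force: [-0.9, 0.5, -1.3]
width: 0.0239
gripper_force: 30.0
```

>>> apply_moves(commands=[[[1,0,0.03,0,0],[1,0,0.03,-0.01,0],[1,0,0.03,-0.01,0],[1,0.002,0.03,-0.01,0],[1,0,0,0,0]]])

```text
t: 6.3
eef_pos: [0.6189, -0.0826, 0.0744]
ee_rot: [3.141, 0.0, -1.585]
force: [-0.2, 0.7, -1.5]
width: 0.0238
gripper_force: 30.0
```

>>> apply_moves(commands=[[[1,0,0.04,-0.005,0],[1,0.002,0.04,0,0],[1,0,0.04,0,0],[1,0.002,0.04,0,0],[1,0,0.03,0,0],[1,0,0,0,0]]])

```text
t: 6.9
eef_pos: [0.6198, -0.0447, 0.0736]
ee_rot: [-3.141, 0.0, -1.585]
force: [-0.7, 0.9, -1.4]
width: 0.0236
gripper_force: 30.0
```

```bash
python3 - <<'E'
from station import arm, viewer
import pickle,cv2,numpy as np
d={n:viewer.grab_frame(n) for n in("top","scene")};pickle.dump(d,open("f2.pkl","wb"))
S=d["scene"]["image"][190:310,220:340];T=d["top"]["image"][170:250,250:410]
o=np.zeros((600,800,3),"uint8");o[:360,:360]=cv2.resize(S,(360,360),interpolation=2);o[:240,320+0:800]=0;o[:360,:360]=cv2.resize(S,(360,360),interpolation=2);o[365:595,:460]=cv2.resize(T,(460,230),interpolation=2)
cv2.imwrite("pics/c5.png",o[:,:470])
E
```

```text
(no output)
```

View pics/c5.png

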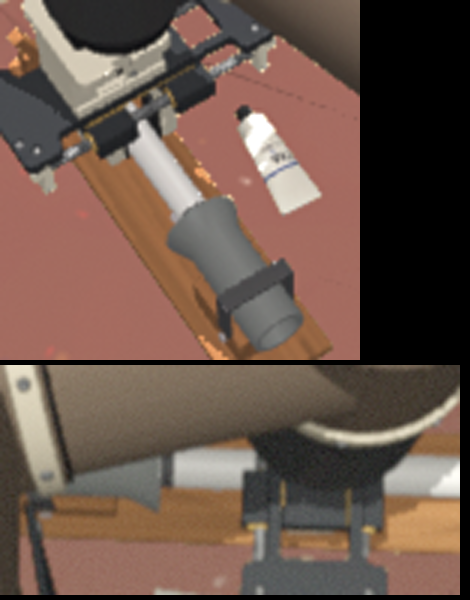

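The top crop shows the ring about 5 mm short of the mouth edge, which matches dead reckoning (−4 mm). I'll advance 4 mm, lower and release.

>>> apply_moves(commands=[[[1,0,0.02,0,0],[1,0,0,-0.01,0],[1,0,0,-0.01,0],[1,0,0,0,0]]])

```text
t: 7.4
eef_pos: [0.6201, -0.0417, 0.0699]
ee_rot: [-3.141, 0.0, -1.586]
force: [-0.4, 1.0, 3.4]
width: 0.0237
gripper_force: 30.0
```

>>> apply_moves(commands=[[[-0.3,0,0,0,0],[-0.3,0,0,0,0],[-0.3,0,0,0,0],[-0.3,0,0,0,0],[-0.3,0,0,0.05,0],[-0.3,0,0,0.15,0],[-0.3,0,0,0.2,0],[-0.3,0,0,0.2,0],[-0.3,-0.2,-0.1,0.1,0],[-0.3,-0.2,-0.1,0.1,0],[-0.3,-0.2,-0.1,0,0],[-0.3,-0.2,-0.1,0,0]]])

```text
t: 8.6
eef_pos: [0.4584, -0.1222, 0.231]
ee_rot: [-3.139, 0.0, -1.585]
force: [-0.1, -0.2, 0.9]
width: 0.0565
gripper_force: 0.0
```

>>> apply_moves(commands=[[[-0.3,0,-0.2,0,0],[-0.3,0,-0.2,0,0],[-0.3,0,-0.2,0,0],[-0.3,0,-0.2,0,0],[-0.3,0,-0.2,0,0],[-0.3,0,-0.2,0,0],[-0.3,0,0,0,0]]])

```text
t: 9.3
eef_pos: [0.4592, -0.3654, 0.2297]
ee_rot: [3.141, -0.001, -1.589]
force: [-0.7, 1.0, -1.1]
width: 0.0566
gripper_force: 0.0
```

```bash
python3 - <<'E'
from station import arm, viewer
import pickle,cv2,numpy as np
d={n:viewer.grab_frame(n) for n in("top","scene")};pickle.dump(d,open("f3.pkl","wb"))
S=d["scene"]["image"][170:320,190:340];T=d["top"]["image"][175:245,240:440]
o=np.zeros((600,640,3),"uint8");o[:370,:370]=cv2.resize(S,(370,370),interpolation=2);o[375:599,:640]=cv2.resize(T,(640,224),interpolation=2)
cv2.imwrite("pics/c6.png",o)
E
```

```text
(no output)
```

View pics/c6.png

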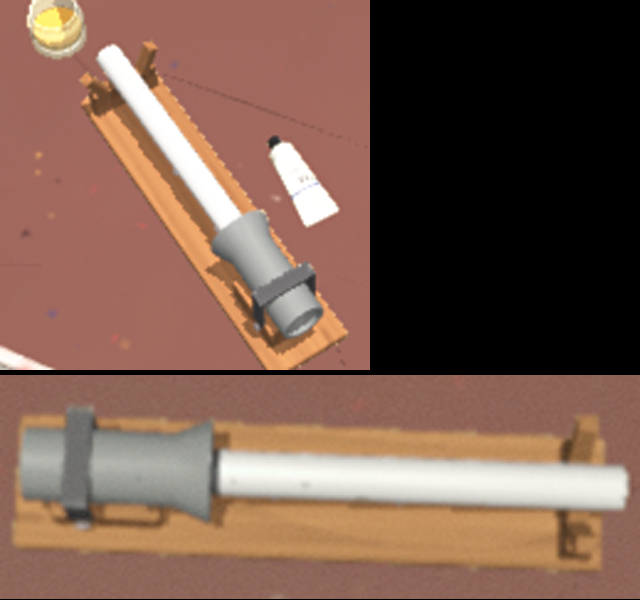

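The final view shows the tube level in the fork. The ring is half visible at the mouth: the mouth edge is at column 211 and the white starts at 218. The ring's outer edge is therefore ~4 mm outside, so its middle is level with the mouth.

```bash
python3 -c "
from station import arm
print(arm.job_done())"
```

```text
the job is handed in; nothing more can be done
None
```

I fitted the rail tube and handed the job in: in the last picture the ring's middle is level with the sleeve's mouth (within about 1 mm) and the tube lies level in the fork, released; the thick tube was not touched, and the hand-in gave no verdict.

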